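Wedge the wobbly shelf steady

ROBOT

A 6-joint arm with a two-finger parallel gripper is mounted at the origin on a cart in front of the work surface, level with it; the furniture and walls round the work are solid. World frame = base frame: x ahead of the robot, y to its left, z up, the work surface at z = 0. Lengths are in m, angles in rad, forces in N, time in s.
With the tool pointing down it reaches from about 0.25 to 0.775 m from the base axis. Payload 4 kg.
Tool frame: the origin (TCP) lies midway between the tips of the shut fingers; the grasp point (between the pads) lies 19 mm behind it (robot.tcp_to_grasp is the distance from the TCP to the grasp point, in m); z points along the fingers, y is the line along which they close (so a half turn about z gives the same grasp; the last joint's range is limited). The gripper opens to 94 mm and grips with 3 to 60 N. Pads are 16 mm wide; open, the fingers measure 119 mm over their backs; the gripper's body (75 mm by 177 mm) begins 78 mm behind the grasp point.
Start: joints at [-1.212, 0.087, 1.371, -0, 1.684, -0.103], TCP at [0.245, -0.492, 0.206] pointing down, gripper open.
Joint ranges: [-3.1, 3.1], [-0.76, 2.03], [0.27, 2.55], [-1.08, 4.22], [0.17, 2.65], [-2.57, 2.57]. Speed limits (rad/s): [2.79, 2.79, 3.14, 3.14, 3.14, 3.14].

INTERFACE

Orientations are given as [roll, pitch, yaw] about the fixed x, y, z axes, in that order (R = Rz(yaw) Ry(pitch) Rx(roll)).
In Python, from bench import robot, viewer gives the robot as it stands. The module is installed in compiled form; this text tells all that it offers.
- The arm moves only by the shell command python3 -m handwheel 'ROWS' [OPENING]. ROWS is JSON, a list of rows, each a list of 6 numbers: the shift along the tool's x, y, z in units of 0.2 m (1.0 is 0.2 m), then the turn, a rotation vector about the tool's x, y, z in units of 30 degrees (1.0 is 30 degrees). In form: [[x, y, z, wx, wy, wz], ...]. A call has 1 to 10 rows; each row is the pose to reach, as a shift and turn from the pose commanded when the call began, along the tool's axes at that moment; what a row does not reach only later rows make up. A row lasts 1/12 s, in which the tool goes at most 41.7 mm and 7.16 degrees, less where a joint would pass 70% of its speed; a pose out of reach is approached as far as the arm can. A call with a number of a shift or a turn outside -1 to 1 is refused whole. A call with a gripper value outside its range is refused whole. OPENING is the gripper's target within -1 to 1 (shut at 1, half-way at 0, fully open at -1), set as the call begins (- or left out, the last holds). The fingers move at their own pace and stop on an object; the grip force is fixed at half the most. Time passes only in rows, so rows that repeat a pose let the fingers close. It gives the time, the measured TCP pose, the force, the opening and the grip force at its end, in the units of the state.
- robot.get_obs(): the state, without advancing time (a new reading comes with each control period).
- viewer.snapshot(name): name is "scene" or "top"; returns the picture (384x512x3 uint8, red, green, blue); there is no depth.
- viewer.calibration(name): a dict with "fx", "fy", "cx", "cy" (pixels), "R" (3x3) and "t" (3): a world point X has camera coordinates R X + t. Camera axes: x right, y down, z forward; pixel columns grow to the right and rows downward; lengths in m; the calibration is good to about 2 mm. A picture is of the moment at which its call begins. calibration takes no time and is no camera call.
- robot.close_job(): hands the job in; it is judged then, once.
The state is a dict: "time": time; "joint_positions": joint angles; "qvel": joint speeds; "joint_torque": joint torques, N m; "tool_pos": TCP position; "ee_rot": TCP orientation; "wrist_force": force on the tool from outside, world axes, zero at the start; "wrist_torque": the same for the moment, N m; "width": finger opening in m; "finger_force": force on a finger pad.
Only numpy, scipy, OpenCV 4.12 (cv2) and the standard library are available. Lean on these libraries where they do the work, as an engineer would, in place of code of your own. Each camera call takes 0.05 s, during which the arm holds its last target. There are 200 camera calls.

TASK

The small raised shelf on the worktop wobbles because its front left foot does not reach the surface. Slide the wooden wedge, lying flat and thin end first, under that foot and push until it jams tight and carries load; stop there, so that the wedge does not jack the shelf up and the other three feet stay down. Leave the shelf where it stands with its things upright on it, do not disturb the tea light and the egg timer, and let go of the wedge.

Things in the scene. Friction and masses are not known exactly. Their poses are not given: they have to be found in the camera images.
- wedge: Loose wooden wedge, 140 long x 30 wide, 70 g, lying flat. Origin: centre of its underside; x runs to the thin end (at x = +70, 3 mm high), z up. The top rises evenly, 13 mm in 100 mm, to 16 mm at x = -30; from there to x = -70 a tail block 20 mm high, to grip (30 mm wide) or push. Starts on the black glass hob (5 mm above the worktop) left of the shelf; thin end away from the robot within 1 rad.
- stand: Loose raised shelf, 2.3 kg plus load. Wooden top 180 (x) x 240 (y), upper face 70 mm up, 30 mm upstand along the rear edge. Legs of 22 mm diameter at x = +-75, y = +-100, on ball feet of 16 mm radius. Origin: on the worktop under its centre; its front faces -x (the robot). The foot at x = -75, y = +100 hangs 5 to 10 mm clear (how much is unknown), the other three stand.
- short_leg (a point): On the axis of the front left leg, level with the worktop, fixed to the shelf; the wedge goes in here along the shelf's +x. Slid flat on the worktop it goes in freely until it meets the foot; then the push rises by about 2 N a mm. A push of 10 to 15 N jams it; near 20 N the corner lifts (at about 14 N upward) or the shelf is shoved.
- cutlery_holder: Steel cup of 122 mm diameter and 138 mm height with kitchen tools (272 mm to their tops), 1.2 kg, standing towards the rear right of the shelf. Origin under its centre, z up. Stays there.
- salt_shaker: Salt shaker, 44 mm diameter, 90 mm high, standing at the front right on the shelf. Origin under its centre, z up. Stays there.
- tea_light: Tea light in a metal cup, 38 mm diameter, 15 mm high, on the hob, origin under its centre. Bystander.
- egg_timer: Wind-up kitchen timer, 61 mm diameter, 52 mm high, on the hob, origin under its centre. Bystander.
There are look-alikes about, which are no part of the job. There is more than one size of the wedge; the job needs the larger. Leave any green look-alike of the salt_shaker alone.

How it is judged:
By the outcome, as a careful person would: the job done as asked, in the order asked, and still so for the second after the job is handed in, with the robot touching nothing.
It also fails if it takes over 64 s, if anything falls off the work surface, if the arm or the gripper's body presses on something with over 40 N, if the wrist force passes 120 N, or if a joint passes its speed limit or range.

## Working session

There is one attempt and no reset: what is moved stays moved. The work goes in short steps, Python scripts to look and compute and a shell command to move; the robot and the scene stay as the last step left them, time stands still between calls to the robot, and variables do not carry over. Pictures are saved under pics/ and viewed, at most 10 in all, crops included, and the job is handed in when it is done.

```bash
mkdir -p pics
python3 - <<'E'
from bench import robot, viewer
import cv2
for n in("scene","top"):
    cv2.imwrite(f"pics/{n}0.png",cv2.resize(viewer.snapshot(n)[:,:,::-1],(800,600),interpolation=cv2.INTER_CUBIC))
    c=viewer.calibration(n);print(n,{k:(v.tolist() if hasattr(v,'tolist') else v) for k,v in c.items()})
print(robot.get_obs())
E
```

```text
scene {'fx': 430.0991817313045, 'fy': 430.0991817313045, 'cx': 251.7002552387656, 'cy': 188.5234346607645, 'R': [[-0.564559247552068, -0.8251776781951559, 0.01883229704243181], [-0.389027142316, 0.24589797878597858, -0.8878018171700355], [0.7279634184111791, -0.5085430005785371, -0.4598404919291998]], 't': [0.3761046717889771, 0.2972070554901582, 0.5196232769124158]}
top {'fx': 396.81831129658974, 'fy': 396.81831129658974, 'cx': 252.4887159717516, 'cy': 193.69518444032306, 'R': [[0.15834737144421146, -0.9873805704432369, 0.0023914572747099155], [-0.95631712230092, -0.15396755912557777, -0.2484985962354698], [0.24573089254466196, 0.037062107982406896, -0.9686293040173337]], 't': [-0.06423584545196986, 0.6232486313820726, 1.0401752248755858]}
{'time': 0.1, 'joint_positions': array([-1.21210770e+00,  8.79121236e-02,  1.37206982e+00,  1.86313756e-05,
        1.68359346e+00, -1.03069976e-01]), 'qvel': array([-9.12200826e-05, -2.13300735e-03, -2.45833766e-03,  1.72957427e-03,
        4.12436737e-04,  1.57675830e-03]), 'joint_torque': array([ 2.26292657e-03, -3.41253448e+01, -3.03301048e+01,  7.20017706e-02,
        3.03814409e-02, -8.71192492e-05]), 'tool_pos': array([ 0.244885  , -0.49193903,  0.20442115]), 'ee_rot': array([-3.13962233e+00, -2.22418914e-04,  4.61760466e-01]), 'wrist_force': array([ 0.16575853, -0.28472049,  0.40888459]), 'wrist_torque': array([ 0.03757175, -0.01229897,  0.0291951 ]), 'finger_force': 0.0, 'width': 0.09384368763927621}
```

View pics/scene0.png

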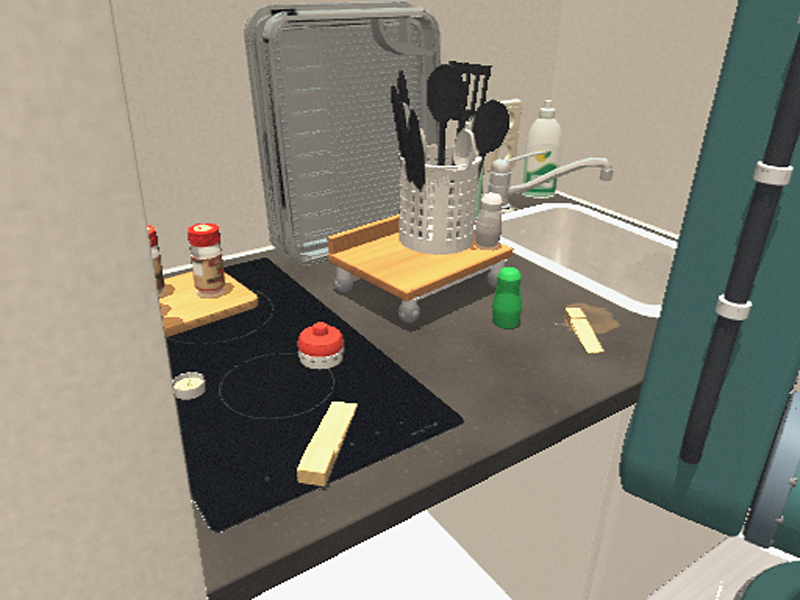

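View pics/top0.png

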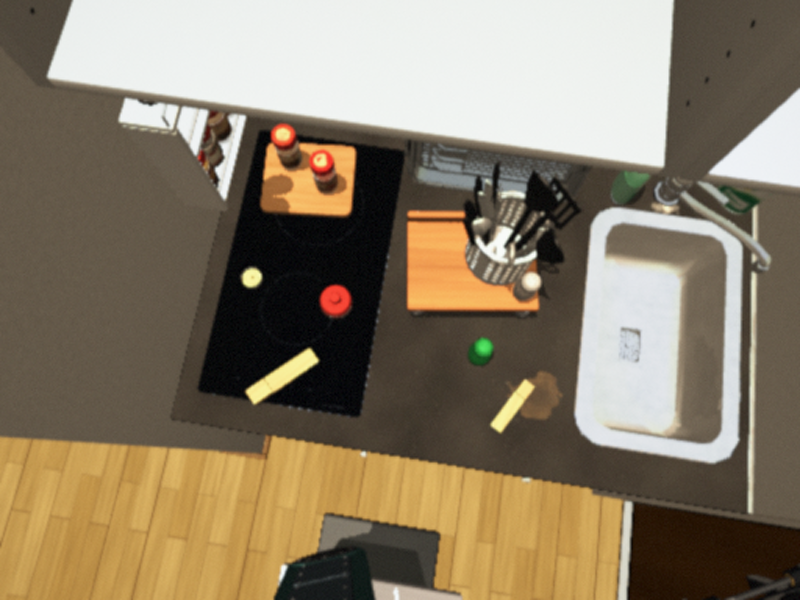

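Wedge candidates in the top view (800x600): the piece on the hob at (283,376), which is longer, and the short piece by the sink at (512,405). The one on the hob, left of the shelf, fits the description. The green shaker at (482,350) is a look-alike. The short foot is at scene (409,310). Next I'll measure and confirm with a crop.

```bash
cat > h.py <<'E'
import numpy as np, cv2
from bench import robot, viewer
def ray(n,uv,z):
    c=viewer.calibration(n);R=np.array(c["R"]);t=np.array(c["t"])
    d=R.T@np.array([(uv[0]-c["cx"])/c["fx"],(uv[1]-c["cy"])/c["fy"],1]);o=-R.T@t
    return o+d*(z-o[2])/d[2]
def proj(n,X):
    c=viewer.calibration(n);p=np.array(c["R"])@X+np.array(c["t"])
    return np.array([c["fx"]*p[0]/p[2]+c["cx"],c["fy"]*p[1]/p[2]+c["cy"]])
def blobs(im,lo,hi,amin=80):
    m=cv2.inRange(cv2.cvtColor(im,cv2.COLOR_RGB2HSV),lo,hi)
    cs,_=cv2.findContours(m,cv2.RETR_EXTERNAL,cv2.CHAIN_APPROX_NONE)
    return [c for c in cs if cv2.contourArea(c)>amin]
E
python3 - <<'E'
from h import *
np.set_printoptions(precision=4,suppress=True)
out=[]
for n,roi in(("top",(140,190,230,290)),("scene",(170,240,250,330))):
    im=viewer.snapshot(n)
    hsv=cv2.cvtColor(im,cv2.COLOR_RGB2HSV)
    for nm,lo,hi in(("wedge",(20,50,120),(32,200,255)),("shelf",(8,110,100),(19,255,255))):
        for c in blobs(im,lo,hi):
            r=cv2.minAreaRect(c);ap=cv2.approxPolyDP(c,3,True)[:,0]
            print(n,nm,cv2.contourArea(c),r,ap.tolist())
    cr=im[215:265,150:220] if n=="top" else im[250:315,180:240]
    cr2=im[185:210,240:270] if n=="top" else im[150:220,200:340]
    out+= [cv2.resize(x,(395,290),interpolation=cv2.INTER_CUBIC) for x in(cr,cr2)]
cv2.imwrite("pics/crop1.png",np.vstack([np.hstack(out[:2]),np.hstack(out[2:])])[:,:,::-1])
E
```

```text
top wedge 237.5 ((107.62035369873047, 364.1181640625), (11.273504257202148, 38.451534271240234), 10.784297943115234) [[110, 345], [106, 347], [100, 374], [102, 378], [106, 376], [104, 383], [106, 375], [111, 376], [111, 352], [116, 349]]
top wedge 162.0 ((376.5, 336.0), (38.0, 9.0), 90.0) [[377, 317], [373, 322], [377, 318], [379, 323], [372, 326], [374, 355], [381, 344], [377, 344], [381, 341], [381, 318]]
top wedge 512.5 ((298.8566589355469, 337.2184143066406), (11.216758728027344, 72.44156646728516), 6.709836959838867) [[301, 301], [291, 356], [293, 373], [300, 355], [297, 349], [303, 350], [300, 343], [304, 340], [307, 303]]
top wedge 306.5 ((25.813474655151367, 327.60882568359375), (10.637819290161133, 55.12324905395508), 14.743562698364258) [[33, 301], [31, 307], [26, 306], [30, 311], [24, 317], [14, 353], [16, 350], [19, 354], [17, 345], [27, 341], [33, 321], [30, 315], [36, 309]]
top wedge 292.5 ((287.47998046875, 320.1399841308594), (11.172287940979004, 42.850677490234375), 8.130102157592773) [[291, 299], [287, 301], [287, 313], [284, 311], [280, 338], [289, 342], [294, 306]
[... 4879 characters left out ...]
7, 63.87800216674805), 71.56504821777344) [[164, 188], [145, 175], [163, 191], [120, 206], [105, 203], [109, 197], [102, 194], [105, 213], [160, 197]]
scene shelf 198.0 ((136.5, 177.5), (27.0, 25.0), 0.0) [[123, 165], [131, 170], [130, 177], [123, 174], [126, 185], [143, 182], [139, 190], [150, 183], [132, 180], [141, 175], [140, 168], [133, 169], [140, 165]]
scene shelf 1354.0 ((265.6216125488281, 166.8688201904297), (115.68000793457031, 51.400001525878906), 16.260204315185547) [[210, 151], [212, 168], [260, 192], [323, 165], [328, 159], [260, 187], [246, 178], [264, 170], [253, 174], [252, 170], [274, 162], [259, 158], [262, 160], [252, 165], [229, 169], [213, 163], [255, 149], [255, 137]]
```

View pics/crop1.png

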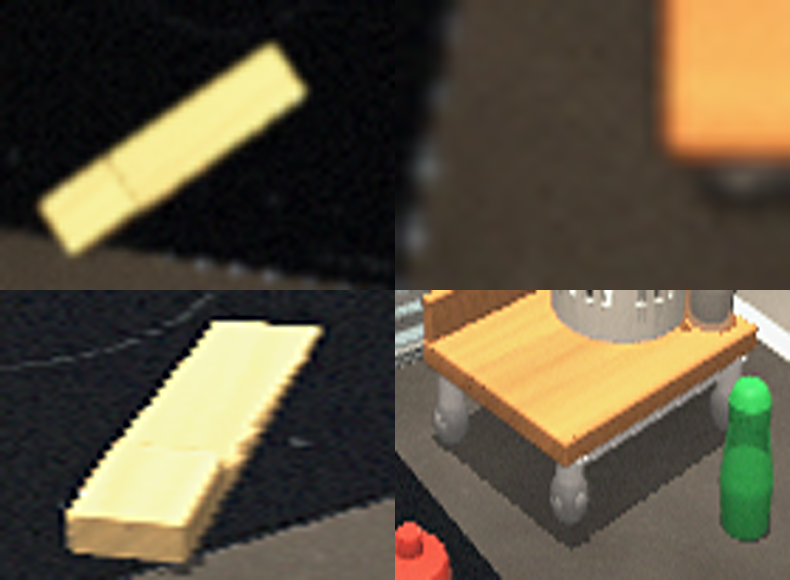

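Run:
```python
from h import *
np.set_printoptions(precision=4,suppress=True)
P=[((198.2,222.2),.008),((204.4,230.9),.008),((156.7,250.7),.025),((162.9,259.1),.025)]
w=[ray("top",*p) for p in P]
a=(w[0]+w[1])/2;b=(w[2]+w[3])/2;d=a-b
print("wedge tip",a,"tail",b,"len",np.hypot(*d[:2]),"yaw",np.arctan2(d[1],d[0]))
s=[ray("scene",p,z) for p,z in(((228,257.5),.008),((211.5,257),.008),((190,300.5),.025),((208,302),.025))]
a=(s[0]+s[1])/2;b=(s[2]+s[3])/2;d=a-b
print("scene tip",a,"tail",b,"len",np.hypot(*d[:2]),"yaw",np.arctan2(d[1],d[0]))
F=[ray("scene",p,.07) for p in((260,187),(327.5,158.5),(212.5,163.5))]
print("shelf scene FL FR RL",F, [np.linalg.norm(F[0]-F[i]) for i in(1,2)],np.arctan2(*(F[0]-F[1])[:2])*-1,np.arctan2(*(F[2]-F[0])[1::-1]))
T=[ray("top",p,.07) for p in((260.5,198),(345,197.5),(260,141))]
print("shelf top",T,[np.linalg.norm(T[0]-T[i]) for i in(1,2)],np.arctan2(*(T[0]-T[1])[:2])*-1)
print("ball scene",ray("scene",(262,199.5),.0235))
for nm,lo,hi in(("red",(0,180,120),(6,255,255)),("green",(45,120,60),(75,255,255))):
  for c in blobs(viewer.snapshot("top"),lo,hi,60):
    (x,y),r=cv2.minEnclosingCircle(c);print(nm,(x,y),r,ray("top",(x,y),.05))
print("tea",ray("top",(161,177),.02))
print("hob right edge",ray("top",(228,263),.005),ray("top",(255,110),.005),"left",ray("top",(128,249),.005))
```

```text
wedge tip [0.5211 0.171  0.008 ] tail [0.4198 0.2694 0.025 ] len 0.14129816230330802 yaw -0.7708412642109204
scene tip [0.522  0.1716 0.008 ] tail [0.4207 0.2692 0.025 ] len 0.1406940322404257 yaw -0.7662455674839881
shelf scene FL FR RL [array([0.6199, 0.0114, 0.07  ]), array([ 0.6571, -0.2226,  0.07  ]), array([0.7827, 0.0366, 0.07  ])] [np.float64(0.2369984750783804), np.float64(0.16468602332746266)] 0.1574930135021344 0.15351978979130185
shelf top [array([0.6189, 0.0114, 0.07  ]), array([ 0.6585, -0.2251,  0.07  ]), array([0.7894, 0.0393, 0.07  ])] [np.float64(0.2397654390564519), np.float64(0.17269781493373307)] 0.16569430663238563
ball scene [ 0.6398 -0.0099  0.0235]
red (214.3076934814453, 191.6923065185547) 9.8780517578125 [0.6212 0.1467 0.05  ]
red (204.94444274902344, 103.27777862548828) 7.56259822845459 [0.8929 0.2262 0.05  ]
red (180.5, 86.0) 7.762187480926514 [0.9386 0.3123 0.05  ]
green (307.28570556640625, 224.14285278320312) 8.950074195861816 [ 0.5694 -0.1312  0.05  ]
tea [0.6479 0.3172 0.02  ]
hob right edge [0.4294 0.0753 0.005 ] [0.9172 0.0739 0.005 ] left [0.423  0.3691 0.005 ]
```

The crop confirms it: the hob piece has the tail block with a step and the ramp, about 141 mm long, so it is the larger wedge. The tip is at (0.5215, 0.171), yaw -0.769. The short foot is near (0.638, -0.007) and the shelf yaw is about 0.16. Next I'll work out the approach rows.

```bash
cat >> h.py <<'E'
def rows(p0,yaw0,p1,yaw1,n):
    "units for n calls from pose 0 to pose 1 (tool down)"
    d=(np.array(p1)-np.array(p0))/n; dy=(yaw1-yaw0)/n
    for k in range(n):
        y=yaw0+k*dy;c,s=np.cos(y),np.sin(y)
        print("call",k,np.round(np.array([d[0]*c+d[1]*s,d[0]*s-d[1]*c,-d[2]])/.2,4),"wz",round(-np.degrees(dy)/30,4))
E
python3 -c "
from h import *
rows((.245,-.492,.206),.4618,(.4352,.2547,.13),2.373,4)"
```

```text
call 0 [ 0.6287 -0.7297  0.095 ] wz -0.9125
call 1 [ 0.8938 -0.3589  0.095 ] wz -0.9125
call 2 [0.9587 0.0923 0.095 ] wz -0.9125
call 3 [0.8089 0.5229 0.095 ] wz -0.9125
```

```bash
python3 -m handwheel '[[0.629,-0.73,0.095,0,0,-0.9125],[0.629,-0.73,0.095,0,0,-0.9125],[0.629,-0.73,0.095,0,0,-0.9125],[0.629,-0.73,0.095,0,0,-0.9125],[0.629,-0.73,0.095,0,0,-0.9125],[0.629,-0.73,0.095,0,0,-0.9125],[0.629,-0.73,0.095,0,0,-0.9125]]' -1
python3 -m handwheel '[[0.894,-0.359,0.095,0,0,-0.9125],[0.894,-0.359,0.095,0,0,-0.9125],[0.894,-0.359,0.095,0,0,-0.9125],[0.894,-0.359,0.095,0,0,-0.9125],[0.894,-0.359,0.095,0,0,-0.9125],[0.894,-0.359,0.095,0,0,-0.9125],[0.894,-0.359,0.095,0,0,-0.9125]]'
python3 -m handwheel '[[0.959,0.092,0.095,0,0,-0.9125],[0.959,0.092,0.095,0,0,-0.9125],[0.959,0.092,0.095,0,0,-0.9125],[0.959,0.092,0.095,0,0,-0.9125],[0.959,0.092,0.095,0,0,-0.9125],[0.959,0.092,0.095,0,0,-0.9125],[0.959,0.092,0.095,0,0,-0.9125]]'
python3 -m handwheel '[[0.809,0.523,0.095,0,0,-0.9125],[0.809,0.523,0.095,0,0,-0.9125],[0.809,0.523,0.095,0,0,-0.9125],[0.809,0.523,0.095,0,0,-0.9125],[0.809,0.523,0.095,0,0,-0.9125],[0.809,0.523,0.095,0,0,-0.9125],[0.809,0.523,0.095,0,0,-0.9125],[0.809,0.523,0.095,0,0,-0.9125],[0.809,0.523,0.095,0,0,-0.9125]]'
```

```text
time: 0.88
tool_pos: [0.2929, -0.3048, 0.1868]
ee_rot: [3.14, 0.001, 0.942]
wrist_force: [0.7, -0.3, 0.2]
width: 0.0941
finger_force: 0.0
time: 1.47
tool_pos: [0.3407, -0.1191, 0.1677]
ee_rot: [3.141, 0.001, 1.419]
wrist_force: [0.0, -0.8, -0.7]
width: 0.0939
finger_force: 0.0
time: 2.05
tool_pos: [0.3885, 0.0669, 0.1483]
ee_rot: [-3.14, 0.001, 1.895]
wrist_force: [0.5, 0.3, 0.2]
width: 0.0939
finger_force: 0.0
time: 2.8
tool_pos: [0.436, 0.2523, 0.1298]
ee_rot: [-3.142, 0.001, 2.369]
wrist_force: [0.3, -0.8, 0.7]
width: 0.094
finger_force: 0.0
```

```bash
python3 -m handwheel '[[0,0,0.2,0,0,0],[0,0,0.4,0,0,0],[0,0,0.5,0,0,0],[0,0,0.55,0,0,0],[0,0,0.59,0,0,0],[0,0,0.59,0,0,0],[0,0,0.59,0,0,0]]'
python3 -c "
from h import *
im=viewer.snapshot('scene');cv2.imwrite('pics/g1.png',cv2.resize(im[190:340,130:330],(800,600),interpolation=cv2.INTER_CUBIC)[:,:,::-1])"
```

```text
time: 3.38
tool_pos: [0.4365, 0.2544, 0.0129]
ee_rot: [3.139, 0.001, 2.372]
wrist_force: [-0.4, -0.2, -0.5]
width: 0.0943
finger_force: 0.0
```

View pics/g1.png

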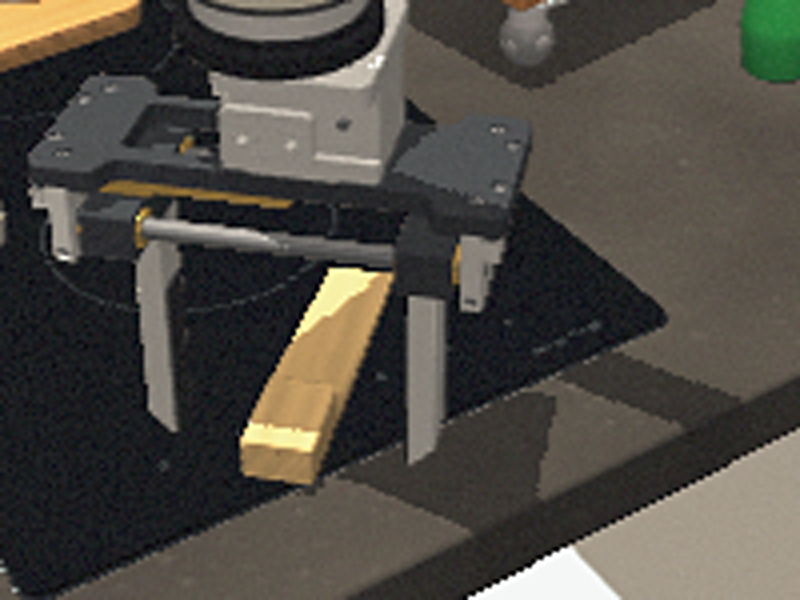

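The fingers, at about (165,425) and (425,455) in the crop, straddle the tail at (285,450). Closing.

```bash
python3 -m handwheel '[[0,0,0.015,0,0,0],[0,0,0.015,0,0,0],[0,0,0.015,0,0,0],[0,0,0.015,0,0,0],[0,0,0.015,0,0,0],[0,0,0.015,0,0,0],[0,0,0.015,0,0,0],[0,0,0.015,0,0,0],[0,0,0.015,0,0,0],[0,0,0.015,0,0,0]]' 1
python3 -m handwheel '[[0,0,0,0,0,0],[0,0,0,0,0,0],[0,0,0,0,0,0]]'
python3 -m handwheel '[[0,0,-0.05,0,0,0],[0,0,-0.1,0,0,0],[0,0,-0.15,0,0,0],[0,0,-0.2,0,0,0],[0,0,-0.2,0,0,0]]'
python3 - <<'E'
from h import *
o=robot.get_obs();p=o["tool_pos"];y=o["ee_rot"][2];print(p,y,o["width"])
# target: TCP such that wedge tip ~25 mm before the foot: TCP 120 behind tip
f=np.array([.638,-.007]);a=.16;u=np.array([np.cos(a),np.sin(a)])
for back in (.15,.17): print(back,f-u*back)
g=f-u*.17
rows(p,y,(g[0],g[1],.05),a+np.pi,2)
E
```

```text
time: 4.27
tool_pos: [0.4353, 0.2545, 0.0084]
ee_rot: [3.142, -0.0, 2.373]
wrist_force: [0.3, 0.5, -0.0]
width: 0.0307
finger_force: 0.1
time: 4.52
tool_pos: [0.4353, 0.2545, 0.0084]
ee_rot: [-3.142, 0.0, 2.373]
wrist_force: [-0.6, -0.1, 0.3]
width: 0.0297
finger_force: 29.9
time: 4.93
tool_pos: [0.4373, 0.2554, 0.052]
ee_rot: [3.136, 0.002, 2.373]
wrist_force: [1.4, -0.4, 0.3]
width: 0.0302
finger_force: 29.9
[0.4373428  0.25542316 0.05203197] 2.3730090048256733 0.03015649663211265
0.15 [ 0.48991591 -0.03089773]
0.17 [ 0.47017136 -0.0340841 ]
call 0 [-0.5621 -0.4633  0.0051] wz -0.8867
call 1 [-0.2952 -0.6659  0.0051] wz -0.8867
```

```bash
python3 -m handwheel '[[-0.1,-0.083,0,0,0,-0.16],[-0.2,-0.165,0,0,0,-0.32],[-0.31,-0.256,0,0,0,-0.49],[-0.42,-0.346,0,0,0,-0.66],[-0.562,-0.463,0,0,0,-0.887],[-0.562,-0.463,0,0,0,-0.887],[-0.562,-0.463,0,0,0,-0.887]]'
python3 -m handwheel '[[-0.06,-0.13,0,0,0,-0.16],[-0.12,-0.26,0,0,0,-0.32],[-0.18,-0.4,0,0,0,-0.5],[-0.24,-0.54,0,0,0,-0.7],[-0.295,-0.666,0,0,0,-0.887],[-0.295,-0.666,0,0,0,-0.887],[-0.295,-0.666,0,0,0,-0.887]]'
python3 - <<'E'
from h import *
o=robot.get_obs();print(o["tool_pos"],o["ee_rot"],o["width"],o["wrist_force"])
for n,(a,b,c,d) in(("scene",(130,230,200,350)),("top",(150,250,190,330))):
    im=viewer.snapshot(n);cv2.imwrite(f'pics/{n}2.png',im[:,:,::-1])
    globals()[n]=im[a:b,c:d]
cv2.imwrite("pics/m2.png",np.vstack([cv2.resize(x,(450,300),interpolation=cv2.INTER_CUBIC) for x in(scene,top)])[:,:,::-1])
E
```

```text
time: 5.52
tool_pos: [0.4519, 0.1084, 0.0487]
ee_rot: [3.141, 0.0, 2.833]
wrist_force: [0.6, -0.2, -0.3]
width: 0.0299
finger_force: 29.9
time: 6.1
tool_pos: [0.4684, -0.0347, 0.0485]
ee_rot: [3.141, 0.0, -2.985]
wrist_force: [0.0, 0.7, -0.3]
width: 0.0299
finger_force: 29.9
[ 0.46837779 -0.03467142  0.04851701] [ 3.14067539e+00  2.33292681e-04 -2.98496627e+00] 0.0298561031723572 [ 0.04153121  0.67889825 -0.31339786]
```

View pics/m2.png

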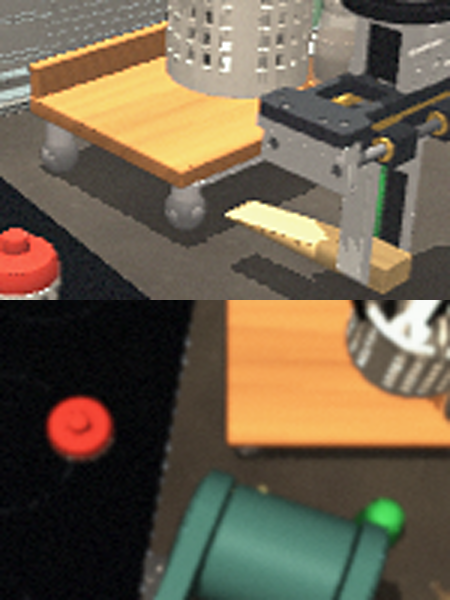

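The scene crop shows the wedge held level with its tip at (230,212). It points past the ball foot at (186,207), and nothing else is disturbed. Next I lower it to the worktop.

```bash
python3 -m handwheel '[[0,0,0.05,0,0,0],[0,0,0.1,0,0,0],[0,0,0.15,0,0,0],[0,0,0.19,0,0,0],[0,0,0.21,0,0,0],[0,0,0.215,0,0,0],[0,0,0.22,0,0,0],[0,0,0.22,0,0,0]]'
python3 -m handwheel '[[0,0,0.004,0,0,0],[0,0,0.008,0,0,0],[0,0,0.008,0,0,0],[0,0,0.008,0,0,0]]'
python3 - <<'E'
from h import *
o=robot.get_obs();print(o["tool_pos"],o["ee_rot"],o["wrist_force"])
im=viewer.snapshot("scene")
cv2.imwrite("pics/m3.png",cv2.resize(im[165:235,220:340],(800,467),interpolation=cv2.INTER_CUBIC)[:,:,::-1])
for f in((.6374,-.0059),(.6398,-.0099)): print(proj("scene",np.array([*f,.0235])))
E
```

```text
time: 6.87
tool_pos: [0.4682, -0.035, 0.0045]
ee_rot: [-3.141, 0.0, -2.982]
wrist_force: [-0.2, -0.8, -0.3]
width: 0.0293
finger_force: 29.9
time: 7.2
tool_pos: [0.4687, -0.0352, 0.0035]
ee_rot: [-3.141, 0.001, -2.982]
wrist_force: [-0.4, 0.2, 0.1]
width: 0.0293
finger_force: 29.9
[ 0.46866334 -0.03516209  0.00347636] [-3.14095612e+00  1.36812756e-03 -2.98154410e+00] [-0.41253367  0.21086528  0.06713114]
[261.20547523 200.39168004]
[262.02308383 199.50408755]
```

View pics/m3.png

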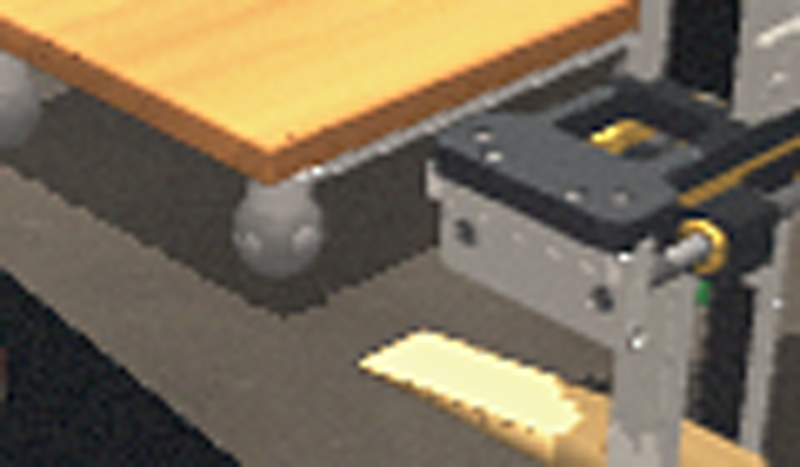

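```bash
python3 -c "
from h import *
print(ray('scene',(279.2,217.2),.0035))"
python3 -m handwheel '[[-0.03,0,0.002,0,0,0],[-0.06,0,0.003,0,0,0],[-0.1,0,0.003,0,0,0],[-0.14,0,0.003,0,0,0],[-0.18,0,0.003,0,0,0],[-0.22,0,0.003,0,0,0],[-0.26,0,0.003,0,0,0],[-0.26,0,0.003,0,0,0]]'
```

```text
[ 0.58268472 -0.01643972  0.0035    ]
time: 7.92
tool_pos: [0.5208, -0.0269, 0.0035]
ee_rot: [-3.141, 0.001, -2.981]
wrist_force: [0.1, -0.6, 5.3]
width: 0.0297
finger_force: 29.9
```

```bash
python3 -m handwheel '[[-0.01,0,-0.0015,0,0,0],[-0.02,0,-0.0015,0,0,0],[-0.03,0,-0.0015,0,0,0],[-0.03,0,-0.0015,0,0,0],[-0.03,0,-0.0015,0,0,0]]'
python3 -m handwheel '[[-0.01,0,0,0,0,0],[-0.02,0,0,0,0,0],[-0.03,0,0,0,0,0],[-0.03,0,0,0,0,0],[-0.03,0,0,0,0,0]]'
```

```text
time: 8.33
tool_pos: [0.5247, -0.0261, 0.0035]
ee_rot: [-3.141, -0.001, -2.981]
wrist_force: [-3.6, -0.1, 7.3]
width: 0.0298
finger_force: 29.9
time: 8.75
tool_pos: [0.5306, -0.0251, 0.0035]
ee_rot: [-3.141, -0.002, -2.981]
wrist_force: [-2.8, -1.7, 5.8]
width: 0.03
finger_force: 29.9
```

```bash
python3 -m handwheel '[[-0.01,0,0,0,0,0],[-0.02,0,0,0,0,0],[-0.02,0,0,0,0,0],[-0.02,0,0,0,0,0]]'
```

```text
time: 9.08
tool_pos: [0.5345, -0.0244, 0.0035]
ee_rot: [-3.141, -0.002, -2.981]
wrist_force: [-3.5, -0.4, 6.5]
width: 0.0297
finger_force: 29.9
```

```bash
python3 -m handwheel '[[-0.01,0,-0.003,0,0,0],[-0.02,0,-0.003,0,0,0],[-0.02,0,-0.003,0,0,0],[-0.02,0,-0.003,0,0,0]]'
python3 -m handwheel '[[-0.01,0,-0.001,0,0,0],[-0.02,0,-0.001,0,0,0],[-0.02,0,-0.001,0,0,0],[-0.02,0,-0.001,0,0,0]]'
```

```text
time: 9.42
tool_pos: [0.5391, -0.0236, 0.0035]
ee_rot: [-3.141, -0.0, -2.981]
wrist_force: [-3.3, -0.3, 4.7]
width: 0.0298
finger_force: 29.9
time: 9.75
tool_pos: [0.5433, -0.0229, 0.0035]
ee_rot: [-3.141, 0.0, -2.981]
wrist_force: [-2.3, -0.3, 5.3]
width: 0.0294
finger_force: 29.9
```

```bash
python3 -m handwheel '[[-0.01,0,-0.003,0,0,0],[-0.015,0,-0.003,0,0,0],[-0.015,0,-0.003,0,0,0],[-0.015,0,-0.003,0,0,0]]'
python3 -m handwheel '[[-0.01,0,0,0,0,0],[-0.015,0,0,0,0,0],[-0.015,0,0,0,0,0],[-0.015,0,0,0,0,0]]'
```

```text
time: 10.08
tool_pos: [0.5463, -0.0222, 0.0035]
ee_rot: [3.141, 0.0, -2.981]
wrist_force: [-0.3, 0.1, 0.5]
width: 0.0298
finger_force: 29.9
time: 10.42
tool_pos: [0.5491, -0.0219, 0.0038]
ee_rot: [-3.142, -0.0, -2.981]
wrist_force: [-0.0, -0.4, -1.0]
width: 0.0298
finger_force: 29.9
```

```bash
python3 -m handwheel '[[-0.01,0,0,0,0,0],[-0.015,0,0,0,0,0],[-0.015,0,0,0,0,0],[-0.015,0,0,0,0,0]]'
```

```text
time: 10.75
tool_pos: [0.5521, -0.0214, 0.004]
ee_rot: [-3.141, 0.0, -2.981]
wrist_force: [0.8, 0.1, -1.5]
width: 0.0296
finger_force: 29.9
```

```bash
python3 -m handwheel '[[-0.01,0,0.003,0,0,0],[-0.015,0,0.003,0,0,0],[-0.015,0,0.003,0,0,0],[-0.015,0,0.003,0,0,0]]'
python3 -m handwheel '[[-0.01,0,0,0,0,0],[-0.015,0,0,0,0,0],[-0.015,0,0,0,0,0],[-0.015,0,0,0,0,0]]'
```

```text
time: 11.08
tool_pos: [0.5553, -0.0209, 0.0035]
ee_rot: [-3.141, 0.001, -2.981]
wrist_force: [0.8, 0.5, 0.1]
width: 0.03
finger_force: 29.9
time: 11.42
tool_pos: [0.5582, -0.0204, 0.0035]
ee_rot: [-3.141, 0.0, -2.981]
wrist_force: [0.0, 0.3, 1.1]
width: 0.0298
finger_force: 29.9
```

```bash
python3 -m handwheel '[[-0.01,0,0,0,0,0],[-0.015,0,0,0,0,0],[-0.015,0,0,0,0,0],[-0.015,0,0,0,0,0]]'
python3 -m handwheel '[[-0.005,0,0,0,0,0],[-0.01,0,0,0,0,0],[-0.01,0,0,0,0,0],[-0.01,0,0,0,0,0]]'
```

```text
time: 11.75
tool_pos: [0.5611, -0.02, 0.0035]
ee_rot: [-3.141, 0.0, -2.981]
wrist_force: [-1.2, -0.5, 1.6]
width: 0.03
finger_force: 29.9
time: 12.08
tool_pos: [0.563, -0.0197, 0.0035]
ee_rot: [-3.141, 0.0, -2.981]
wrist_force: [-2.4, 0.2, 2.8]
width: 0.0297
finger_force: 29.9
```

```bash
python3 -m handwheel '[[-0.005,0,0,0,0,0],[-0.01,0,0,0,0,0],[-0.01,0,0,0,0,0],[-0.01,0,0,0,0,0]]'
```

```text
time: 12.42
tool_pos: [0.5645, -0.0194, 0.0034]
ee_rot: [-3.142, -0.001, -2.981]
wrist_force: [-4.0, -1.3, 4.3]
width: 0.0296
finger_force: 29.9
```

```bash
python3 -m handwheel '[[-0.005,0,-0.001,0,0,0],[-0.01,0,-0.001,0,0,0],[-0.01,0,-0.001,0,0,0],[-0.01,0,-0.001,0,0,0]]'
```

```text
time: 12.75
tool_pos: [0.5656, -0.0192, 0.0035]
ee_rot: [3.142, -0.003, -2.981]
wrist_force: [-5.4, -1.5, 6.3]
width: 0.03
finger_force: 29.9
```

```bash
python3 -m handwheel '[[-0.005,0,-0.001,0,0,0],[-0.005,0,-0.001,0,0,0],[-0.005,0,-0.001,0,0,0],[-0.005,0,-0.001,0,0,0]]'
```

```text
time: 13.08
tool_pos: [0.5662, -0.0191, 0.0035]
ee_rot: [3.141, -0.004, -2.981]
wrist_force: [-6.7, -2.0, 5.3]
width: 0.0298
finger_force: 29.9
```

```bash
python3 -m handwheel '[[-0.005,0,-0.002,0,0,0],[-0.008,0,-0.002,0,0,0],[-0.008,0,-0.002,0,0,0],[-0.008,0,-0.002,0,0,0]]'
```

```text
time: 13.42
tool_pos: [0.5668, -0.019, 0.0035]
ee_rot: [3.141, -0.006, -2.981]
wrist_force: [-8.6, -2.0, 5.4]
width: 0.0298
finger_force: 29.9
```

```bash
python3 -m handwheel '[[-0.005,0,-0.002,0,0,0],[-0.008,0,-0.002,0,0,0],[-0.008,0,-0.002,0,0,0],[-0.008,0,-0.002,0,0,0]]'
```

```text
time: 13.75
tool_pos: [0.5675, -0.0188, 0.0034]
ee_rot: [3.141, -0.008, -2.981]
wrist_force: [-9.9, -2.0, 6.0]
width: 0.0295
finger_force: 30.0
```

```bash
python3 -m handwheel '[[-0.005,0,-0.003,0,0,0],[-0.01,0,-0.003,0,0,0],[-0.01,0,-0.003,0,0,0],[-0.01,0,-0.003,0,0,0]]'
```

```text
time: 14.08
tool_pos: [0.5685, -0.0184, 0.0035]
ee_rot: [3.141, -0.01, -2.981]
wrist_force: [-11.9, -2.4, 5.3]
width: 0.0298
finger_force: 30.0
```

```bash
python3 -m handwheel '[[-0.004,0,-0.003,0,0,0],[-0.008,0,-0.003,0,0,0],[-0.008,0,-0.003,0,0,0],[-0.008,0,-0.003,0,0,0]]'
```

```text
time: 14.42
tool_pos: [0.5692, -0.0181, 0.0035]
ee_rot: [3.14, -0.012, -2.981]
wrist_force: [-12.1, -1.7, 4.8]
width: 0.0296
finger_force: 30.0
```

```bash
python3 -m handwheel '[[-0.004,0,-0.003,0,0,0],[-0.008,0,-0.003,0,0,0],[-0.008,0,-0.003,0,0,0],[-0.008,0,-0.003,0,0,0]]'
```

```text
time: 14.75
tool_pos: [0.5699, -0.0179, 0.0034]
ee_rot: [3.14, -0.014, -2.981]
wrist_force: [-12.1, -1.3, 3.8]
width: 0.0301
finger_force: 30.0
```

```bash
python3 -c "
from h import *
im=viewer.snapshot('scene');cv2.imwrite('pics/scene4.png',im[:,:,::-1])
cv2.imwrite('pics/m4.png',cv2.resize(im[130:235,200:340],(800,600),interpolation=cv2.INTER_CUBIC)[:,:,::-1])
print(robot.get_obs()['wrist_force'],robot.get_obs()['wrist_torque'])"
```

```text
[-13.45905387  -2.24458919   3.20124926] [-0.34336725  2.01981451  0.04882177]
```

View pics/m4.png

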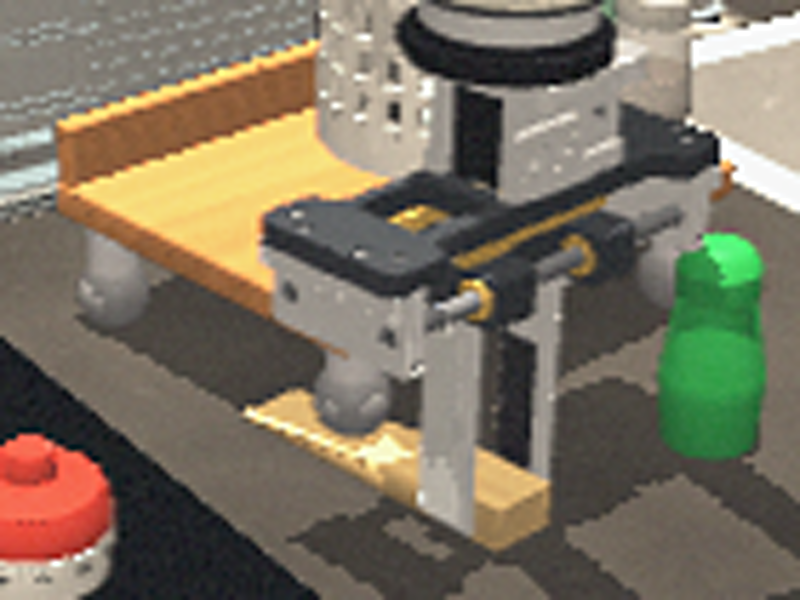

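The wedge lies flat under the foot at (352,395) in the crop. The shelf, shaker and timer are unmoved, and the push is about 13.6 N. Releasing now.

```bash
python3 -m handwheel '[[0,0,0,0,0,0],[0,0,0,0,0,0],[0,0,0,0,0,0],[0,0,0,0,0,0],[0,0,0,0,0,0],[0,0,0,0,0,0],[0,0,0,0,0,0]]' -0.6
python3 -m handwheel '[[0.02,0,-0.02,0,0,0],[0.04,0,-0.1,0,0,0],[0.06,0,-0.25,0,0,0],[0.08,0,-0.45,0,0,0],[0.1,0,-0.65,0,0,0],[0.1,0,-0.8,0,0,0],[0.1,0,-0.8,0,0,0],[0.1,0,-0.8,0,0,0]]'
python3 -m handwheel '[[0.2,0,0,0,0,0],[0.4,0,0,0,0,0],[0.6,0,0,0,0,0],[0.6,0,0,0,0,0],[0.6,0,0,0,0,0],[0.6,0,0,0,0,0]]'
python3 - <<'E'
from h import *
im=viewer.snapshot('scene');t=viewer.snapshot('top')
cv2.imwrite('pics/m5.png',np.hstack([cv2.resize(im[60:240,110:350],(400,300),interpolation=cv2.INTER_CUBIC),cv2.resize(t[100:280,140:380],(400,300),interpolation=cv2.INTER_CUBIC)])[:,:,::-1])
E
```

```text
time: 15.38
tool_pos: [0.5764, -0.0175, 0.0065]
ee_rot: [-3.141, 0.001, -2.981]
wrist_force: [0.2, 0.0, 0.2]
width: 0.0728
finger_force: 0.0
time: 16.05
tool_pos: [0.5576, -0.0209, 0.1696]
ee_rot: [-3.14, 0.006, -2.981]
wrist_force: [0.9, 0.2, -0.8]
width: 0.0749
finger_force: 0.0
time: 16.55
tool_pos: [0.4376, -0.0398, 0.1653]
ee_rot: [3.141, -0.001, -2.982]
wrist_force: [0.2, -0.3, -0.2]
width: 0.0753
finger_force: 0.0
```

View pics/m5.png

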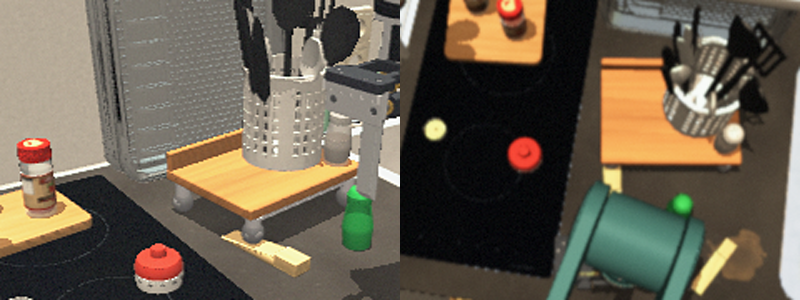

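Run:
```python
from h import *
im=viewer.snapshot('scene');a=cv2.resize(cv2.imread('pics/scene0.png'),(512,384),interpolation=cv2.INTER_AREA)
g0=cv2.cvtColor(a,cv2.COLOR_BGR2GRAY);g1=cv2.cvtColor(im,cv2.COLOR_RGB2GRAY)
for nm,(x0,x1,y0,y1) in {"corner":(245,275,175,208),"rearleft":(205,230,150,190)}.items():
    r=cv2.matchTemplate(np.float32(g1[y0-4:y1+4,x0-4:x1+4]),np.float32(g0[y0:y1,x0:x1]),cv2.TM_CCOEFF_NORMED)
    print(nm,r.max(),np.array(np.unravel_index(r.argmax(),r.shape))-4)
cv2.imwrite('pics/m6.png',cv2.resize(im[165:245,220:320],(750,600),interpolation=cv2.INTER_CUBIC)[:,:,::-1])
```

```text
corner 0.7896706 [-2  3]
rearleft 0.9863204 [0 0]
```

View pics/m6.png

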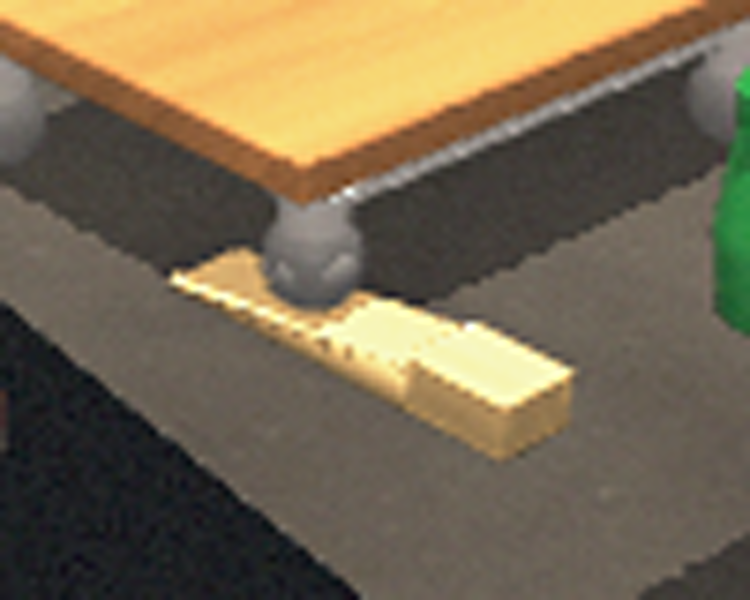

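```bash
python3 -c "
from h import *
r=ray('scene',(292,217.2),.02);print(r, np.array([.5699,-.0179])-.02*np.array([.987,.159]), proj('scene',np.array([.5502,-.0211,.02])))
print(robot.get_obs()['wrist_force'])"
```

```text
[ 0.54667652 -0.02220456  0.02      ] [ 0.55016 -0.02108] [290.55882138 216.62477281]
[-0.08702495  0.25356232 -0.13423331]
```

The wedge stayed where it was left (the same 4 mm vision bias as before the push), the shelf corner has not moved, and the robot is clear. Handing in.

```bash
python3 -c "
from bench import robot
print(robot.close_job())"
```

```text
the job is handed in; nothing more can be done
None
```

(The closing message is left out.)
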